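# Lock the blade and set the gap of a strap splitter

### The arm

A 7-joint arm with a two-finger parallel gripper is mounted at the origin on the work surface. World frame = base frame: x ahead of the robot, y to its left, z up, the work surface at z = 0. Lengths are in m, angles in rad, forces in N, time in s.
With the tool pointing down it reaches from about 0.4 to 0.75 m from the base axis. Payload 19.5 kg.
Tool frame: the origin (TCP) lies between the finger pads, 19 mm behind the fingertips; this is the grasp point; z points along the fingers, y is the line along which they close (so a half turn about z gives the same grasp; the last joint's range is limited). The gripper opens to 85 mm and grips with 20 to 120 N. Pads are 22 mm wide; open, the fingers measure 114 mm over their backs; the gripper's body (76 mm by 85 mm) begins 54 mm behind the grasp point. The pads swing forward as they close: fully open they stand 13 mm farther back than shut.
Start: joints at [-1.372, 0.707, -0.028, 1.485, 0.022, 0.951, -0.075], TCP at [0.137, 0.558, 0.25] pointing down, gripper open.
Joint ranges: [-2.71, 2.71], [-0.32, 2.16], [-1.57, 1.52], [0, 2.45], [-1.46, 4.6], [0, 2.02], [-2.83, 2.83]. Speed limits (rad/s): [1.89, 1.89, 2.57, 2.57, 3.01, 3.01, 3.01].

### API

Orientations are given as a unit quaternion [x, y, z, w].
In Python, from plant import ctrl gives the robot as it stands. The module is installed in compiled form; this text tells all that it offers.
- The arm moves only by the tool drive_tool, never from a script. Its argument "commands" is a list of rows, each a list of 6 numbers: the shift along the tool's x, y, z in mm, then the turn, a rotation vector about the tool's x, y, z in rad. A call has 1 to 5 rows; each row is the pose to reach, as a shift and turn from the pose commanded when the call began, along the tool's axes at that moment; what a row does not reach only later rows make up. A row lasts 1/8 s, in which the tool goes at most 62.5 mm and 10.7 degrees, less where a joint would pass 70% of its speed; a pose out of reach is approached as far as the arm can. A call with a gripper value outside its range is refused whole. "fingers" is the finger opening in mm, from 0 to 85.4, set as the call begins (left out, the last holds). The fingers move at their own pace and stop on an object; the grip force is fixed at half the most. Time passes only in rows, so rows that repeat a pose let the fingers close. It gives the time, the measured TCP pose, the force, the opening and the grip force at its end, in the units of the state.
- ctrl.observe(): the state, without advancing time (a new reading comes with each control period).
- ctrl.get_image(name): name is "scene" or "top" or "wrist"; returns a dict with "image" (384x512x3 uint8, blue, green, red), "mtx" (3x3 intrinsics, pixels), "distortion" ([k1, k2, p1, p2, k3] as OpenCV has them; the pictures are not rectified), "R" (3x3) and "t" (3): a world point X has camera coordinates R X + t. Camera axes: x right, y down, z forward; pixel columns grow to the right and rows downward; lengths in m; the calibration is good to about 2 mm. A picture is of the moment at which its call begins. There is no depth.
- ctrl.sign_off(): hands the job in; it is judged then, once.
Trained networks look in the newest picture that a camera, given by its name, has taken for a name from the list of things; names that differ only in an ending like _2 or _b are one class to them, and where a whole thing is asked for, a point or a joint stands for the part that bears it (a point fixed in the world has none). Each returns a list of dicts, best first, with "p" (0 to 1); they miss things now and then, are a little off and sometimes report something else, mostly with a low value. They report only what shows in the picture. A call takes as long as a camera call.
- ctrl.boxes_of(camera, name): "bbox" ([left, top, right, bottom] as shares, 0 to 1, of the picture: columns of its width, rows of its height, round what is visible of it).
- ctrl.masks_of(camera, name): "pixels" (384x512 bool, what is visible of it) and "bbox" ([left, top, right, bottom] as shares, 0 to 1, of the picture: columns of its width, rows of its height, round what is visible of it).
The state is a dict: "clock": time; "joints": joint angles; "qd": joint speeds; "joint_torque": joint torques, N m; "tcp_pos": TCP position; "eef_rot": TCP orientation; "wrist_force": force on the tool from outside, world axes, zero at the start; "moment": the same for the moment, N m; "finger_gap": finger opening in m; "grasp_force": force on a finger pad.
Only numpy, scipy, OpenCV 4.12 (cv2) and the standard library are available. Lean on these libraries where they do the work, as an engineer would, in place of code of your own. Each camera call takes 0.05 s, during which the arm holds its last target. There are 200 camera calls.

### The job

On the leather strap splitter, first turn the lock collar anticlockwise (seen from above) by its upright peg until the peg's lug lines up with the fixed pointer (it can be turned too far), then let go of it. Next turn the winged thumbscrew on the bridge clockwise until it comes to its stop and the roller is seated on the blade, then back it off a quarter turn and finish while still gripping the wing there, holding it still so that a colleague can tighten the nut under it. Leave the collar locked and the other things on the bench where they are.

Things in the scene. Friction and masses are not known exactly. Their poses are not given: they have to be found in the camera images.
- splitter: Fixed strap splitter, green base plate 160 (x) x 350 (y) x 14 mm. Origin: centre of its underside, z up. In its frame: thumbscrew's vertical axis at x 0, y -85 mm, on a bridge 50 (x) x 116 (y) mm, top 112 mm high; lock collar's vertical axis at x 0, y +85 mm. A steel blade arm 50 mm wide, top 50 mm high, runs from the collar's column under the bridge, below a brass roller.
- collar (a joint): Lock collar's angle about its vertical axis (rad), growing anticlockwise seen from above, from end to end 0 to 1.9. Locked is 1.4: lug and peg exactly in line with the fixed pointer; it can be turned past it. Starts between 0.05 and 0.7. Stays where it is left (friction about 0.12 N m, some 2.5 N at the peg).
- collar_peg (a point): Top of the collar's upright round steel peg, 14 mm in diameter, on a lug of the knurled steel collar (68 mm diameter), 48 mm from the collar's axis. Top of the peg 100 mm above the bench; free to grasp over its upper 32 mm. The lug's top is 65 mm high and reaches 58 mm from the axis. x points outward from the axis, z up.
- lock_mark (a point): Inner end of the fixed steel pointer, an upright block 8 mm wide with a white line on its top, 60 mm above the bench; the point is on the top, 67 mm from the collar's axis in the splitter's +y direction. Locked: the peg lies on the line from the collar's axis to this point.
- thumbscrew (a joint): Thumbscrew's angle about its vertical axis (rad), growing clockwise seen from above (tightening). 3.0 is its hard stop: roller seated on the blade. Starts between 0.3 and 2.0. A quarter turn back from the stop is 1.43. Friction about 0.05 N m; stays where it is left. The wing keeps its height as it turns; the roller falls 1.3 mm per rad.
- wing (a point): Point on the thumbscrew's axis within its flat steel wing, 144 mm above the bench. The wing is 56 mm long (this point's x), 12 mm thick (y) and 28 mm high, its top 154 mm and underside 126 mm above the bench; z up. Gripped across its thickness from above it has free room all around.
- polish_tin: Bystander: closed round aluminium tin, 80 mm in diameter, 28 mm high, beside the splitter on the robot's side; origin at the centre of its underside.
- spool: Bystander: empty wooden thread spool, 32 mm in diameter, 36 mm high, standing on the splitter's base plate between bridge and collar; origin at the centre of its underside.
- shoe_brush: Bystander: wooden shoe brush 150 x 45 x 40 mm, lying beyond the splitter; origin at the centre of its underside, x along it.
- burnisher: Bystander: flat dark wooden burnishing stick 140 x 26 x 12 mm, lying on the robot's side of the splitter; origin at the centre of its underside, x along it.
- shoe_last: Bystander: wooden shoe last 250 mm long, 55 mm wide, 105 mm high, on the left of the bench; origin at the centre of its underside, x towards the toe.
- hammer: Bystander: hammer lying on the right of the bench; x along it, towards the head.
- dye_jar: Bystander: closed amber jar, 64 mm in diameter, 85 mm high, on the right of the bench; origin at the centre of its underside.

How it is judged:
On the way, in this order (a step that is already met when the one before it is completed fails the run):
1. the collar is at its locked mark (within 0.13 rad) and let go, before the thumbscrew has been seated (value of joint collar between 1.27 and 1.53 rad and contact force between the fingers and collar below 0.2 N and value of joint thumbscrew below 2.9 rad), for 0.2 s.
2. the thumbscrew is seated at its stop, the collar still locked (value of joint collar between 1.27 and 1.53 rad and value of joint thumbscrew above 2.94 rad), for 0.2 s.
At the end, for the whole second after the job is handed in: The thumbscrew stands a quarter turn (1.57 rad, within 0.3 rad) back from its stop, still, and gripped: the fingers press on it with more than 2 N and the TCP is within 30 mm of the wing's centre; the collar is still within 0.13 rad of its locked mark (value of joint collar between 1.27 and 1.53 rad and value of joint thumbscrew between 1.13 and 1.73 rad and velocity of joint thumbscrew between -0.05 and 0.05 rad/s and contact force between the fingers and thumbscrew above 2 N and distance between the grasp point and wing below 0.03 m); the arm keeps its last pose, push and grip.
It fails at once if a bystander is moved by more than 30 mm (distance of any of polish_tin, spool, shoe_brush, burnisher, shoe_last, hammer, dye_jar from where it was at the start of the episode above 0.03 m).
It also fails if it takes over 64 s, if anything falls off the work surface, if the arm or the gripper's body presses on something with over 40 N, if the wrist force passes 120 N, or if a joint passes its speed limit or range.

## Working session

There is one attempt and no reset: what is moved stays moved. The work goes in short steps, Python scripts to look and compute and a tool call to move; the robot and the scene stay as the last step left them, time stands still between calls to the robot, and variables do not carry over. Pictures are saved under pics/ and viewed, at most 10 in all, crops included, and the job is handed in when it is done.

Besides the shell and the picture viewer there is one more tool, called after "Call:" by a JSON object that holds its "name" and its "arguments". drive_tool: Moves the arm, as the interface text tells. Its arguments: {"type":"object","properties":{"commands":{"type":"array","items":{"type":"array","items":{"type":"number"}}},"fingers":{"type":"number"}},"required":["commands"]}

```bash
mkdir -p pics
cat > h.py <<'E'
import numpy as np, cv2
from scipy.spatial.transform import Rotation as Rn
from plant import ctrl
def ray(c,uv,z):
    p=cv2.undistortPoints(np.array([[uv]],float),c["mtx"],np.array(c["distortion"]))[0,0]
    R=np.array(c["R"]);t=np.array(c["t"]);o=-R.T@t;d=R.T@np.array([p[0],p[1],1])
    return o+d*(z-o[2])/d[2]
def proj(c,X):
    return cv2.projectPoints(np.array(X,float).reshape(-1,1,3),cv2.Rodrigues(np.array(c["R"]))[0],np.array(c["t"]),c["mtx"],np.array(c["distortion"]))[0][:,0]
def cen(m):
    ys,xs=np.nonzero(m);return xs.mean(),ys.mean()
E
python3 - <<'E'
from h import *
s=ctrl.observe();print({k:np.round(v,3).tolist() for k,v in s.items()})
ims=[]
for n in("scene","top"):
    c=ctrl.get_image(n);c["mtx"]=np.array(c["mtx"]);ims.append(c["image"])
    print(n,"cam at",-np.array(c["R"]).T@c["t"])
    for k,z in(("splitter",.014),("collar_peg",.1),("collar",.05),("lock_mark",.06),("wing",.154),("thumbscrew",.154),("spool",.036),("polish_tin",.028)):
        for d in ctrl.masks_of(n,k)[:2]:
            u=cen(d["pixels"]);print(k,round(d["p"],2),np.round(np.array(d["bbox"])*[512,384,512,384]),np.round(u,1),np.round(ray(c,u,z),3))
    cv2.imwrite(f"pics/{n}0.png",cv2.resize(c["image"],(768,576),interpolation=cv2.INTER_CUBIC))
E
```

```text
{'clock': 0.0, 'joints': [-1.372, 0.707, -0.028, 1.485, 0.022, 0.951, -0.076], 'qd': [-0.001, 0.001, 0.002, -0.001, -0.001, 0.001, 0.001], 'joint_torque': [0.001, -88.322, 1.235, -23.617, 0.017, 0.006, 0.0], 'tcp_pos': [0.137, 0.558, 0.25], 'eef_rot': [0.12, 0.993, -0.001, -0.0], 'wrist_force': [0.376, -0.387, 0.306], 'moment': [0.02, 0.012, -0.011], 'grasp_force': 0.0, 'finger_gap': 0.086}
scene cam at [1.06953233 0.34115456 1.05597523]
splitter 0.66 [214. 200. 341. 276.] [278.9 237.4] [0.588 0.088 0.014]
collar_peg 0.59 [294. 224. 321. 251.] [308.7 238.4] [0.583 0.177 0.1  ]
collar 0.58 [294. 223. 322. 253.] [309.1 238.2] [0.557 0.169 0.05 ]
lock_mark 0.78 [215. 201. 341. 278.] [278.9 237.4] [0.609 0.099 0.06 ]
wing 0.48 [246. 205. 258. 211.] [250.5 206.6] [0.619 0.007 0.154]
thumbscrew 0.57 [241. 199. 262. 214.] [250.5 206.5] [0.618 0.007 0.154]
spool 0.55 [277. 213. 288. 220.] [280.2 215.9] [0.535 0.056 0.036]
polish_tin 0.77 [312. 194. 344. 222.] [326. 208.] [0.425 0.154 0.028]
polish_tin 0.72 [213. 198. 341. 275.] [279.1 237.5] [0.594 0.092 0.028]
top cam at [ 3.96344105e-01 -5.79820755e-06  1.37625111e+00]
splitter 0.64 [174. 155. 288. 233.] [231.6 192.7] [0.58  0.085 0.014]
collar_peg 0.75 [188. 188. 221. 212.] [203.7 197.6] [0.553 0.164 0.1  ]
collar 0.71 [188. 190. 216. 208.] [202.4 197.3] [0.56  0.175 0.05 ]
lock_mark 0.9 [177. 152. 293. 234.] [231.4 192.7] [0.573 0.082 0.06 ]
wing 0.42 [249. 169. 266. 183.] [256.7 177.5] [0.605 0.003 0.154]
thumbscrew 0.42 [247. 176. 264. 183.] [255.9 178.2] [0.603 0.005 0.154]
spool 0.44 [234. 200. 244. 213.] [238.8 206.1] [0.533 0.06  0.036]
polish_tin 0.71 [196. 231. 221. 258.] [209.3 244.1] [0.413 0.153 0.028]
polish_tin 0.46 [372. 201. 411. 287.] [392.8 237.7] [ 0.432 -0.431  0.028]
```

Run:
```python
from h import *
c=ctrl.get_image("top")["image"][130:265,160:340];s=ctrl.get_image("scene")["image"][170:300,195:375]
a=cv2.resize(c,(800,600),interpolation=cv2.INTER_CUBIC);b=cv2.resize(s,(800,578),interpolation=cv2.INTER_CUBIC)
cv2.imwrite("pics/topc.png",a);cv2.imwrite("pics/scenec.png",b)
```

```text
(no output)
```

View pics/topc.png

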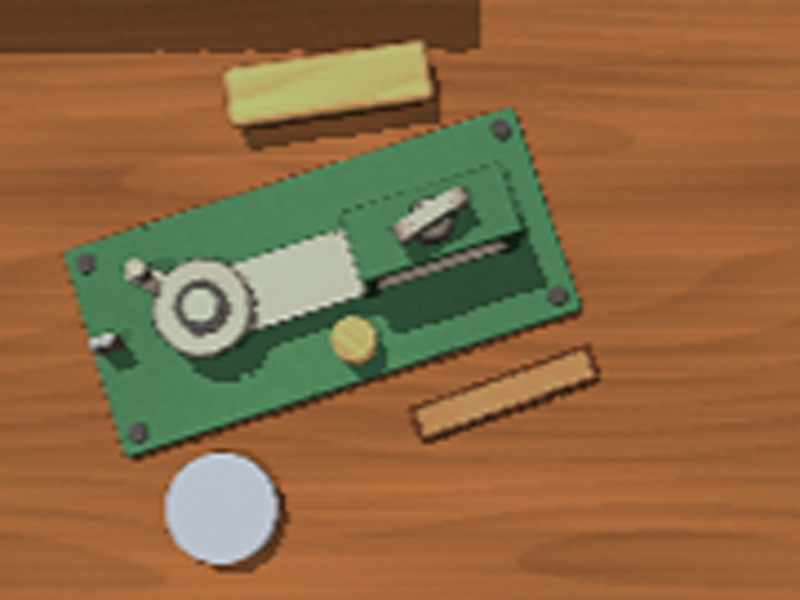

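View pics/scenec.png

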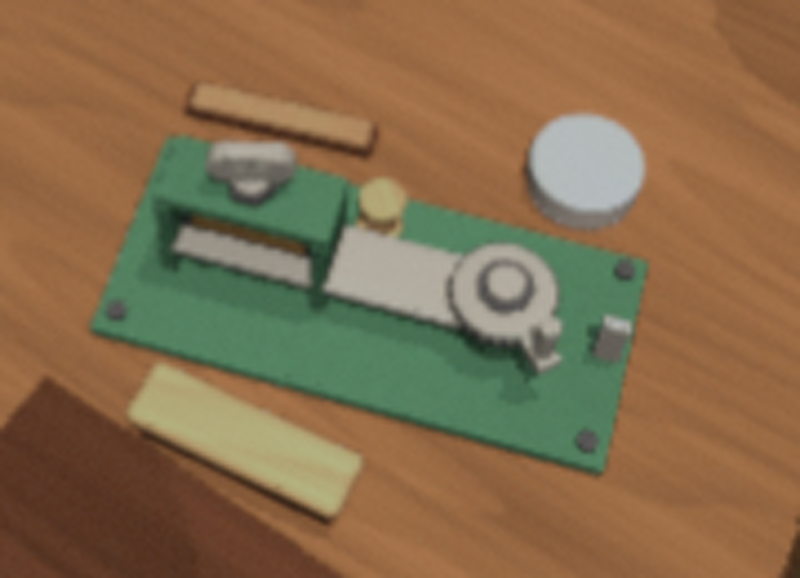

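The top crop shows the splitter with its base corners at crop px (66,253), (515,108), (580,310) and (130,457). The peg top is at about (137,268), the pointer at (105,342), and the wing runs from (400,232) to (465,195). The scene crop agrees: peg at (545,330), pointer at (615,325). The spool and tin are clear of the peg's path.

Run:
```python
from h import *
from scipy.optimize import least_squares
T=ctrl.get_image("top");S=ctrl.get_image("scene")
ft=lambda p:np.array([160+(p[0]+.5)/800*180-.5,130+(p[1]+.5)/600*135-.5])
fs=lambda p:np.array([195+(p[0]+.5)/800*180-.5,170+(p[1]+.5)/578*130-.5])
# local pts
L={"A":(.08,.175,.014),"B":(.08,-.175,.014),"C":(-.08,-.175,.014),"D":(-.08,.175,.014)}
tp={"A":(66,253),"B":(515,108),"C":(580,310),"D":(130,457)}
sp={"A":(602,472),"B":(92,328),"C":(172,137),"D":(647,262)}
def W(q,l):
    c,s=np.cos(q[2]),np.sin(q[2]);l=np.array(l);return np.array([q[0]+c*l[0]-s*l[1],q[1]+s*l[0]+c*l[1],l[2]])
def f(q,use="ts"):
    r=[]
    for k in L:
        if "t" in use:r.append(proj(T,W(q,L[k]))[0]-ft(tp[k]))
        if "s" in use:r.append(proj(S,W(q,L[k]))[0]-fs(sp[k]))
    return np.ravel(r)
for u in("t","s","ts"):
    o=least_squares(f,[.58,.085,.3],args=(u,));print(u,np.round(o.x,4),np.abs(o.fun).max())
q=o.x;np.save("q.npy",q)
col=W(q,(0,.085,0));th=W(q,(0,-.085,0));print("collar",col,"thumb",th,"mark",W(q,(0,.152,.06)))
for c,g,p,n in((T,ft,(137,268),"t"),(S,fs,(547,325),"s")):
    P=ray(c,g(p),.1);d=P-col;print("peg",n,P,"r",np.hypot(*d[:2]),"ang",np.arctan2(d[1],d[0])-(q[2]+np.pi/2)+1.4)
a,b=ray(T,ft((400,232)),.152),ray(T,ft((467,192)),.152);print("wing t",(a+b)/2,np.linalg.norm(a-b),np.arctan2(*(b-a)[1::-1]))
a,b=ray(S,fs((210,150)),.154),ray(S,fs((295,152)),.154);print("wing s",(a+b)/2,np.linalg.norm(a-b),np.arctan2(*(b-a)[1::-1]))
```

```text
t [0.579  0.0824 0.3144] 1.1740534708536643
s [0.5837 0.0845 0.3119] 1.0451613850650858
ts [0.5813 0.0834 0.3129] 1.2814409294936127
collar [0.55514232 0.16428433 0.        ] thumb [0.60747448 0.00253964 0.        ] mark [0.53451729 0.22803077 0.06      ]
peg t [0.57672477 0.20513647 0.1       ] r 0.046202810239949266 ang 0.6010463573877984
peg s [0.58039781 0.20397117 0.1       ] r 0.047041310201944825 ang 0.5203484816760966
wing t [0.60624856 0.00137784 0.152     ] 0.05160684331311254 -1.0285613907408042
wing s [0.60925514 0.00360474 0.154     ] 0.05214293028113762 2.157506297148133
```

```bash
cat >> h.py <<'E'
def delta(pos,yaw,s=None):
    """tool-frame mm shift and rotvec to pointing-down pose with tool y at world angle yaw (as asked, no half-turn freedom)"""
    s=s or ctrl.observe();R=Rn.from_quat(s["eef_rot"]);c,sn=np.cos(yaw),np.sin(yaw)
    y=np.array([c,sn,0]);z=np.array([0,0,-1.]);x=np.cross(y,z)
    G=Rn.from_matrix(np.c_[x,y,z]);d=R.inv().apply(np.array(pos)-s["tcp_pos"])*1000
    print("d",np.round(d,1),"rv",np.round((R.inv()*G).as_rotvec(),3),"t",round(s["clock"],2),"tcp",np.round(s["tcp_pos"],4),"F",np.round(s["wrist_force"],1),"j7",np.round(s["joints"][6],2),"gap",np.round(s["finger_gap"],4),"g",np.round(s["grasp_force"],1))
E
python3 - <<'E'
from h import *
delta([.5785,.2045,.19],-.527)
E
```

```text
d [-513.  -238.4   60. ] rv [-0.     0.     1.857] t 1.1 tcp [0.1371 0.5584 0.25  ] F [ 0.4  0.5 -0.1] j7 -0.08 gap 0.0854 g 0.0
```

Call:
{"name": "drive_tool", "arguments": {"commands": [[-513,-238,60,0,0,1.857],[-513,-238,60,0,0,1.857],[-513,-238,60,0,0,1.857],[-513,-238,60,0,0,1.857],[-513,-238,60,0,0,1.857]], "fingers": 50}}

```text
clock: 1.72
tcp_pos: [0.3811, 0.3628, 0.217]
eef_rot: [0.558, 0.83, 0.0, 0.0]
wrist_force: [1.1, 0.5, -0.6]
finger_gap: 0.05
grasp_force: 0.0
```

Run:
```python
from h import *
delta([.5785,.2045,.19],-.527)
```

```text
d [-221.1  123.1   27. ] rv [ 0.    -0.     0.914] t 1.73 tcp [0.3811 0.3628 0.217 ] F [ 1.1  0.5 -0.6] j7 -0.27 gap 0.05 g 0.0
```

Call:
{"name": "drive_tool", "arguments": {"commands": [[-221,123,27,0,0,0.914],[-221,123,27,0,0,0.914],[-221,123,27,0,0,0.914],[-221,123,27,0,0,0.914],[-221,123,27,0,0,0.914]]}}

```text
clock: 2.35
tcp_pos: [0.5803, 0.2029, 0.1893]
eef_rot: [0.868, 0.496, -0.0, 0.001]
wrist_force: [-2.0, 0.6, -0.6]
finger_gap: 0.0499
grasp_force: 0.0
```

Call:
{"name": "drive_tool", "arguments": {"commands": [[0,0,0,0,0,0]]}}

```text
clock: 2.48
tcp_pos: [0.5779, 0.2068, 0.1897]
eef_rot: [0.865, 0.501, -0.0, 0.0]
wrist_force: [0.1, 0.5, -0.2]
finger_gap: 0.0502
grasp_force: 0.0
```

Run:
```python
from h import *
delta([.5785,.2045,.13],-.527)
w=ctrl.get_image("wrist")
print(-np.array(w["R"]).T@w["t"])
for k,z in(("collar_peg",.1),("collar",.06),("lock_mark",.06)):
    for d in ctrl.masks_of("wrist",k)[:2]:
        u=cen(d["pixels"]);print(k,round(d["p"],2),np.round(np.array(d["bbox"])*[512,384,512,384]),np.round(u,1),np.round(ray(w,u,z),4))
print("expected: peg",proj(w,[[.5785,.2045,.1]]),"axis",proj(w,[[.5551,.1643,.07]]),"mark",proj(w,[[.5345,.228,.06]]),"tcp",proj(w,[[.5785,.2045,.1]]))
cv2.imwrite("pics/w1.png",w["image"])
```

```text
d [-1.7  1.7 59.7] rv [-0.     0.001  0.006] t 2.48 tcp [0.5779 0.2068 0.1897] F [ 0.1  0.5 -0.2] j7 -0.59 gap 0.0502 g 0.0
[0.60959375 0.26476277 0.3137049 ]
collar_peg 0.67 [221. 175. 290. 265.] [255.7 223.9] [0.5658 0.1856 0.1   ]
collar 0.79 [219. 173. 293. 265.] [255.8 222.9] [0.5582 0.1718 0.06  ]
lock_mark 0.94 [158. 111. 422. 382.] [271.3 218. ] [0.5742 0.1686 0.06  ]
expected: peg [[257.7816463  198.16130315]] axis [[256.88587653 234.54696702]] mark [[205.38786914 187.0398774 ]] tcp [[257.7816463  198.16130315]]
```

View pics/w1.png

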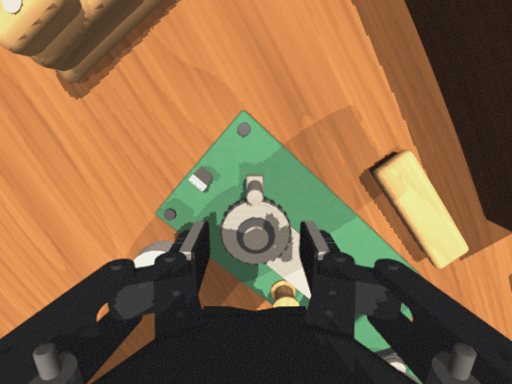

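Run:
```python
from h import *
a=cv2.imread("pics/w1.png")[155:275,180:340]
cv2.imwrite("pics/w1c.png",cv2.resize(a,(800,600),interpolation=cv2.INTER_CUBIC))
```

```text
(no output)
```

View pics/w1c.png

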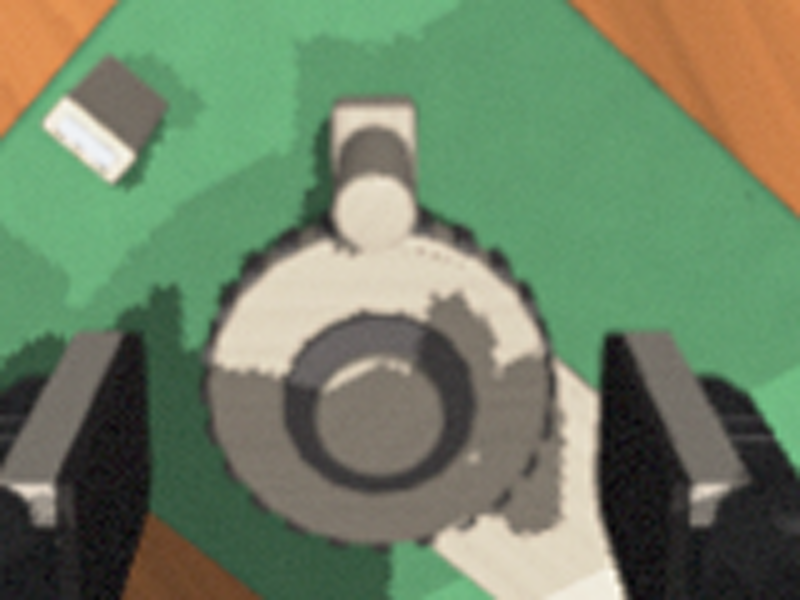

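The wrist crop shows the peg top at px (255.0,197.4), the collar ring centre near (256,231.5), and the pointer top's inner end near (205,188.5), which is close to where the model puts them.

Run:
```python
from h import *
q=np.load("q.npy")
w=ctrl.get_image("wrist")
P=ray(w,(255,197.4),.1);M=ray(w,(205,188.5),.06);print(P,M)
for z in(.055,.065,.075):print(z,ray(w,(256,231.5),z))
ax=np.array([.5551,.1643]);d=P[:2]-ax;print(np.hypot(*d),np.arctan2(d[1],d[0]),np.arctan2(*(M[:2]-ax)[::-1]))
```

```text
[0.5763769  0.20704857 0.1       ] [0.53277002 0.22776512 0.06      ]
0.055 [0.55232537 0.16228177 0.055     ]
0.065 [0.55450633 0.16626908 0.065     ]
0.075 [0.55668728 0.17025639 0.075     ]
0.04775088728786401 1.108972841593327 1.909115119028588
```

Run:
```python
from h import *
delta([.5765,.2066,.088],-.462)
```

```text
d [ -1.5  -0.3 102.3] rv [-0.    -0.    -0.056] t 2.73 tcp [0.5775 0.2077 0.1903] F [-0.3  0.1  0.5] j7 -0.59 gap 0.0501 g 0.0
```

Call:
{"name": "drive_tool", "arguments": {"commands": [[-1.5,0,50,0,0,-0.056],[-1.5,0,80,0,0,-0.056],[-1.5,0,102,0,0,-0.056],[-1.5,0,102,0,0,-0.056]]}}

```text
clock: 3.22
tcp_pos: [0.5764, 0.2058, 0.0872]
eef_rot: [0.851, 0.526, -0.001, -0.0]
wrist_force: [-0.2, 0.1, 1.3]
finger_gap: 0.0503
grasp_force: 0.0
```

Call:
{"name": "drive_tool", "arguments": {"commands": [[0,0,0,0,0,0],[0,0,0,0,0,0],[0,0,0,0,0,0],[0,0,0,0,0,0]], "fingers": 5}}

```text
clock: 3.72
tcp_pos: [0.5776, 0.2059, 0.0892]
eef_rot: [0.851, 0.525, 0.001, 0.0]
wrist_force: [-1.2, 0.5, 8.1]
finger_gap: 0.0123
grasp_force: 58.4
```

Run:
```python
from h import *
s=ctrl.observe();delta([.5765,.2066,.088],-.462,s)
ax=np.array([.555,.165]);p=np.array(s["tcp_pos"][:2]);a0=np.arctan2(*(p-ax)[::-1]);r=np.hypot(*(p-ax));print(a0,r,s["moment"])
for a in np.arange(.16,.81,.16):
    P=ax+.048*np.array([np.cos(a0+a),np.sin(a0+a)]);delta([*P,.088],a0+a-np.pi/2,s)
```

```text
d [ 0.1 -1.2  1.2] rv [ 0.001 -0.001 -0.003] t 3.73 tcp [0.5776 0.2059 0.0892] F [-1.2  0.5  8.1] j7 -0.5 gap 0.0123 g 58.4
1.0670493739736375 0.04674787833399965 [0.08908886 0.24685823 0.06045342]
d [ 0.9 -7.6  1.2] rv [ 0.001 -0.001 -0.121] t 3.73 tcp [0.5776 0.2059 0.0892] F [-1.2  0.5  8.1] j7 -0.5 gap 0.0123 g 58.4
d [ -0.6 -15.1   1.2] rv [ 0.001 -0.001 -0.281] t 3.73 tcp [0.5776 0.2059 0.0892] F [-1.2  0.5  8.1] j7 -0.5 gap 0.0123 g 58.4
d [ -3.3 -22.3   1.1] rv [ 0.001 -0.001 -0.441] t 3.73 tcp [0.5776 0.2059 0.0892] F [-1.2  0.5  8.1] j7 -0.5 gap 0.0123 g 58.4
d [ -7.1 -29.    1.1] rv [ 0.001 -0.001 -0.601] t 3.73 tcp [0.5776 0.2059 0.0892] F [-1.2  0.5  8.1] j7 -0.5 gap 0.0123 g 58.4
d [-12.  -34.9   1.1] rv [ 0.002 -0.001 -0.761] t 3.73 tcp [0.5776 0.2059 0.0892] F [-1.2  0.5  8.1] j7 -0.5 gap 0.0123 g 58.4
```

Call:
{"name": "drive_tool", "arguments": {"commands": [[0.5,-7.6,0,0,0,-0.15],[-0.8,-15,0,0,0,-0.3],[-3.4,-22.3,0,0,0,-0.45],[-7,-29,0,0,0,-0.6],[-12,-35,0,0,0,-0.76]]}}

```text
clock: 4.35
tcp_pos: [0.5418, 0.21, 0.0892]
eef_rot: [0.594, 0.805, 0.001, 0.002]
wrist_force: [7.4, -7.2, 2.2]
finger_gap: 0.0119
grasp_force: 58.4
```

Call:
{"name": "drive_tool", "arguments": {"commands": [[0,0,0,0,0,0],[0,0,0,0,0,0]]}}

```text
clock: 4.6
tcp_pos: [0.5415, 0.21, 0.0891]
eef_rot: [0.596, 0.803, 0.001, 0.001]
wrist_force: [4.0, -4.8, 5.8]
finger_gap: 0.0122
grasp_force: 58.8
```

Run:
```python
from h import *
s=ctrl.observe();ax=np.array([.555,.165]);p=np.array(s["tcp_pos"][:2])
print("ang",np.arctan2(*(p-ax)[::-1]),np.hypot(*(p-ax)))
delta([.555+.048*np.cos(1.89),.165+.048*np.sin(1.89),.088],1.89-np.pi/2,s)
w=ctrl.get_image("wrist")["image"][130:280,156:356]
cv2.imwrite("pics/w2c.png",cv2.resize(w,(800,600),interpolation=cv2.INTER_CUBIC))
```

```text
ang 1.8618249381220975 0.046940145938732795
d [ 1.  -1.4  1.1] rv [ 0.002  0.001 -0.025] t 4.6 tcp [0.5415 0.21   0.0891] F [ 4.  -4.8  5.8] j7 0.02 gap 0.0122 g 58.8
```

View pics/w2c.png

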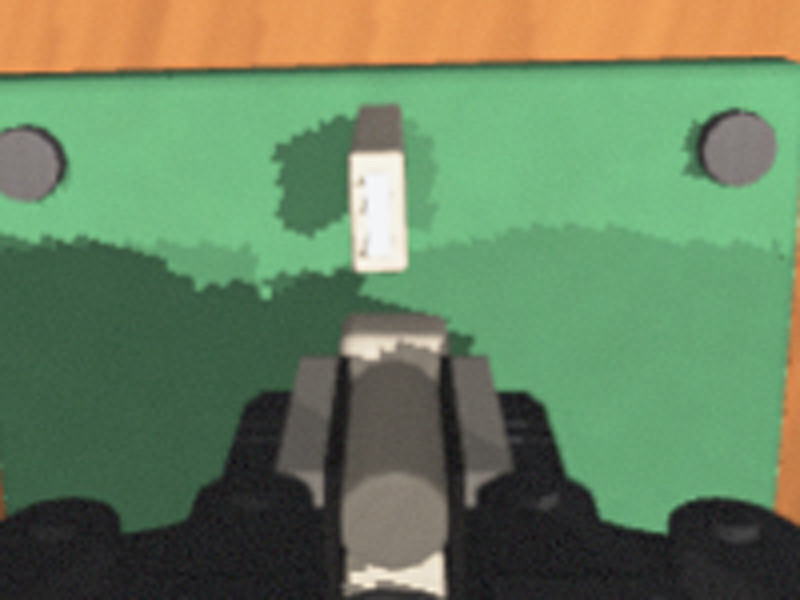

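The pointer's centreline (crop col ~381) is about 12 crop px left of the lug and peg (col ~395). That leaves about 1.5–2 mm of anticlockwise turn, so I'll nudge it and release.

Call:
{"name": "drive_tool", "arguments": {"commands": [[0,-1.5,0,0,0,-0.03],[0,-1.5,0,0,0,-0.03],[0,-1.5,0,0,0,-0.03]]}}

```text
clock: 5.03
tcp_pos: [0.5404, 0.2096, 0.0891]
eef_rot: [0.584, 0.812, 0.001, 0.001]
wrist_force: [4.4, -4.9, 5.0]
finger_gap: 0.0123
grasp_force: 58.8
```

Call:
{"name": "drive_tool", "arguments": {"commands": [[0,0,0,0,0,0],[0,0,0,0,0,0],[0,0,0,0,0,0]], "fingers": 45}}

```text
clock: 5.4
tcp_pos: [0.5389, 0.2104, 0.0881]
eef_rot: [0.584, 0.812, -0.0, -0.0]
wrist_force: [-0.3, -0.0, 0.4]
finger_gap: 0.0451
grasp_force: 0.0
```

Call:
{"name": "drive_tool", "arguments": {"commands": [[0,0,-40,0,0,0],[0,0,-80,0,0,0],[0,0,-110,0,0,0],[0,0,-110,0,0,0]]}}

```text
clock: 5.9
tcp_pos: [0.5396, 0.2105, 0.1999]
eef_rot: [0.584, 0.812, 0.001, 0.001]
wrist_force: [0.1, 0.1, -0.1]
finger_gap: 0.0448
grasp_force: 0.0
```

Run:
```python
from h import *
delta([.6072,.0025,.22],.57)
w=ctrl.get_image("wrist")["image"][130:280,156:356]
cv2.imwrite("pics/w3c.png",cv2.resize(w,(800,600),interpolation=cv2.INTER_CUBIC))
```

```text
d [-218.7   -2.2  -20.2] rv [ 0.003  0.    -0.245] t 5.9 tcp [0.5396 0.2105 0.1999] F [ 0.1  0.1 -0.1] j7 0.02 gap 0.0448 g 0.0
```

View pics/w3c.png

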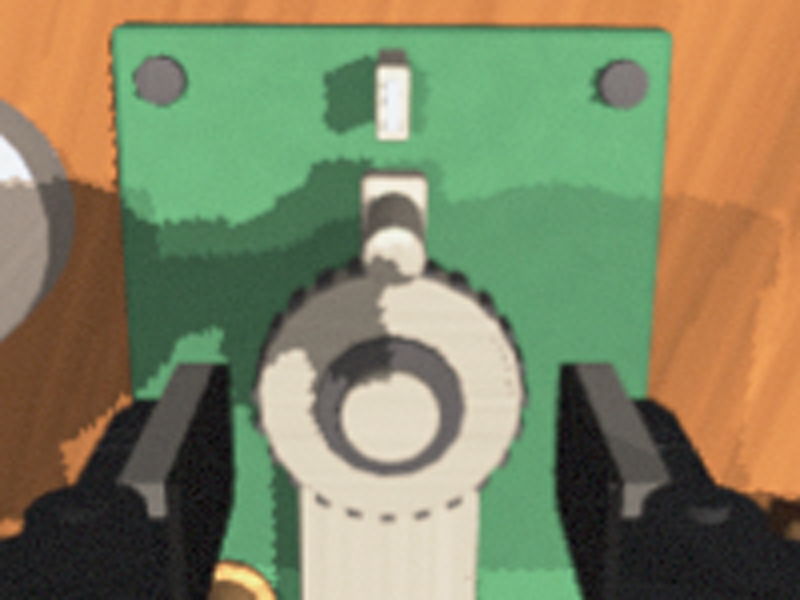

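The lug, peg and pointer now line up (cols 395, 394 and 393), so the collar is locked and released. Next is the wing.

Call:
{"name": "drive_tool", "arguments": {"commands": [[-219,-2,-20,0,0,-0.245],[-219,-2,-20,0,0,-0.245],[-219,-2,-20,0,0,-0.245],[-219,-2,-20,0,0,-0.245],[-219,-2,-20,0,0,-0.245]]}}

```text
clock: 6.58
tcp_pos: [0.607, -0.0007, 0.2169]
eef_rot: [0.482, 0.876, -0.001, -0.0]
wrist_force: [0.4, 0.1, -1.0]
finger_gap: 0.0452
grasp_force: 0.0
```

Call:
{"name": "drive_tool", "arguments": {"commands": [[0,0,0,0,0,0],[0,0,0,0,0,0]]}}

```text
clock: 6.82
tcp_pos: [0.6067, 0.0033, 0.2176]
eef_rot: [0.479, 0.878, -0.0, -0.0]
wrist_force: [-0.3, -0.3, -0.0]
finger_gap: 0.045
grasp_force: 0.0
```

Run:
```python
from h import *
delta([.6072,.0025,.143],.57)
w=ctrl.get_image("wrist")
print(proj(w,[[.6072,.0025,.154],[.6072+.028*np.cos(1),.0025-.028*np.sin(1),.154],[.6072-.028*np.cos(1),.0025+.028*np.sin(1),.154]]))
cv2.imwrite("pics/w4.png",w["image"])
cv2.imwrite("pics/w4c.png",cv2.resize(w["image"][120:270,156:356],(800,600),interpolation=cv2.INTER_CUBIC))
```

```text
d [-1.   0.1 74.6] rv [-0.    -0.001  0.001] t 6.83 tcp [0.6067 0.0033 0.2176] F [-0.3 -0.3 -0. ] j7 0.54 gap 0.045 g 0.0
[[255.60118193 209.91868253]
 [255.51016395 244.81321244]
 [255.69615289 172.20440251]]
```

View pics/w4c.png

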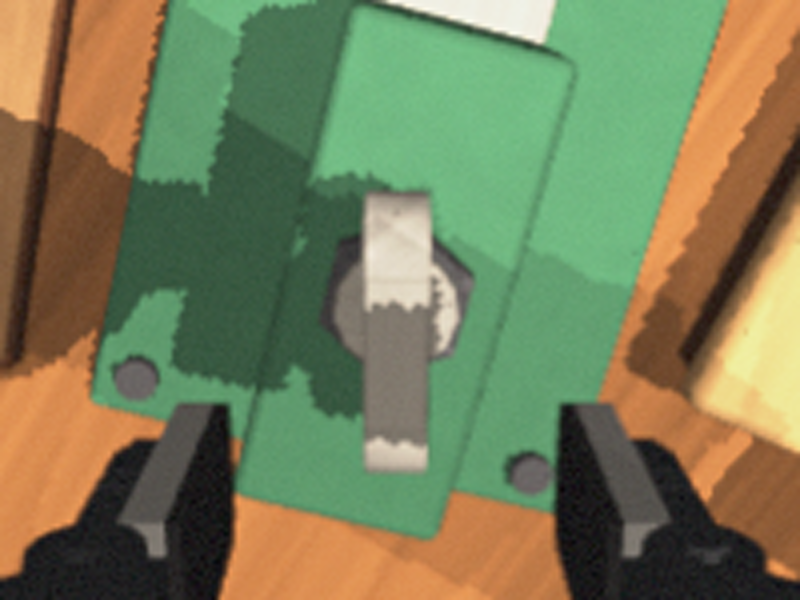

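The wing is centred at crop (397,330) and runs straight along the tool's x axis, so the grasp is aligned. I'll descend and grip.

Call:
{"name": "drive_tool", "arguments": {"commands": [[-1,0,40,0,0,0],[-1,0,74,0,0,0],[-1,0,74,0,0,0],[-1,0,74,0,0,0]]}}

```text
clock: 7.38
tcp_pos: [0.608, 0.0015, 0.1454]
eef_rot: [0.48, 0.877, 0.0, 0.001]
wrist_force: [0.0, -0.3, 0.3]
finger_gap: 0.0448
grasp_force: 0.0
```

Call:
{"name": "drive_tool", "arguments": {"commands": [[0,0,0,0,0,0],[0,0,0,0,0,0],[0,0,0,0,0,0],[0,0,0,0,0,0]], "fingers": 4}}

```text
clock: 7.88
tcp_pos: [0.6081, 0.0014, 0.1452]
eef_rot: [0.48, 0.877, 0.001, 0.001]
wrist_force: [-0.1, 1.7, 8.8]
finger_gap: 0.0111
grasp_force: 59.6
```

Run:
```python
from h import *
s=ctrl.observe();delta([.6072,.0025,.143],.57,s);print(s["moment"])
```

```text
d [ 1.4 -0.2  2.2] rv [ 0.002  0.001 -0.   ] t 7.88 tcp [0.6081 0.0014 0.1452] F [-0.1  1.7  8.8] j7 0.54 gap 0.0111 g 59.6
[ 0.22143082  0.06340386 -0.05126121]
```

Call:
{"name": "drive_tool", "arguments": {"commands": [[0,0,0,0,0,0.18],[0,0,0,0,0,0.36],[0,0,0,0,0,0.54],[0,0,0,0,0,0.72],[0,0,0,0,0,0.9]]}}

```text
clock: 8.5
tcp_pos: [0.6073, 0.0013, 0.1452]
eef_rot: [0.815, 0.579, 0.0, -0.0]
wrist_force: [-9.6, -0.0, 12.7]
finger_gap: 0.0108
grasp_force: 60.4
```

```bash
cat >> h.py <<'E'
def st():
    s=ctrl.observe();R=Rn.from_quat(s["eef_rot"]).as_matrix()
    print("t",round(s["clock"],2),"tcp",np.round(s["tcp_pos"],4),"yaw",round(float(np.arctan2(R[1,1],R[0,1])),3),"tilt",np.round(R[:2,2],3),"F",np.round(s["wrist_force"],1),"M",np.round(s["moment"],2),"gap",np.round(s["finger_gap"],4),"g",np.round(s["grasp_force"],1),"j7",np.round(s["joints"][6],3),"tq7",np.round(s["joint_torque"][6],2))
E
python3 -c "
from h import *
st()"
```

```text
t 8.5 tcp [0.6073 0.0013 0.1452] yaw -0.336 tilt [0. 0.] F [-9.6 -0.  12.7] M [0.09 1.94 0.06] gap 0.0108 g 60.4 j7 -0.124 tq7 3.44
```

Call:
{"name": "drive_tool", "arguments": {"commands": [[0,0,0,0,0,0.08],[0,0,0,0,0,0.16],[0,0,0,0,0,0.16]]}}

```text
clock: 8.88
tcp_pos: [0.6071, 0.0014, 0.1452]
eef_rot: [0.858, 0.514, -0.0, -0.0]
wrist_force: [-7.9, 0.9, 15.7]
finger_gap: 0.0112
grasp_force: 61.0
```

```bash
python3 -c "
from h import *
st();print(np.round(ctrl.observe()['joints'],2))"
```

```text
t 8.88 tcp [0.6071 0.0014 0.1452] yaw -0.492 tilt [-0.  0.] F [-7.9  0.9 15.7] M [ 0.21  1.87 -0.07] gap 0.0112 g 61.0 j7 -0.239 tq7 -0.84
[-0.21  0.91  0.33  1.49 -0.36  0.8  -0.24]
```

Call:
{"name": "drive_tool", "arguments": {"commands": [[0,0,-1,0,0,0.1],[0,0,-2,0,0,0.2],[0,0,-2,0,0,0.3],[0,0,-2,0,0,0.3]]}}

```text
clock: 9.38
tcp_pos: [0.6068, 0.0016, 0.1454]
eef_rot: [0.925, 0.381, -0.001, -0.001]
wrist_force: [-1.3, 1.3, -17.2]
finger_gap: 0.011
grasp_force: 59.8
```

```bash
python3 -c "
from h import *
st();print(np.round(ctrl.observe()['joints'],2))"
```

```text
t 9.38 tcp [0.6068 0.0016 0.1454] yaw -0.79 tilt [-0.002  0.   ] F [ -1.3   1.3 -17.2] M [ 0.19  0.34 -0.03] gap 0.011 g 59.8 j7 -0.462 tq7 -1.38
[-0.24  0.93  0.41  1.49 -0.45  0.83 -0.46]
```

Call:
{"name": "drive_tool", "arguments": {"commands": [[0,0,1,0,0,0.1],[0,0,1,0,0,0.2],[0,0,1,0,0,0.3],[0,0,1,0,0,0.3]]}}

```text
clock: 9.88
tcp_pos: [0.6067, 0.0019, 0.1453]
eef_rot: [0.971, 0.239, -0.001, -0.001]
wrist_force: [-8.4, 3.6, 0.6]
finger_gap: 0.0111
grasp_force: 62.5
```

```bash
python3 -c "
from h import *
st()"
```

```text
t 9.88 tcp [0.6067 0.0019 0.1453] yaw -1.089 tilt [-0.002  0.001] F [-8.4  3.6  0.6] M [ 0.73  1.8  -0.03] gap 0.0111 g 62.5 j7 -0.689 tq7 -1.1
```

Call:
{"name": "drive_tool", "arguments": {"commands": [[0,0,0,0,0,0.1],[0,0,0,0,0,0.2],[0,0,0,0,0,0.2]]}}

```text
clock: 10.25
tcp_pos: [0.6076, 0.0025, 0.1457]
eef_rot: [0.99, 0.142, 0.0, -0.0]
wrist_force: [-29.4, -13.3, -8.7]
finger_gap: 0.0111
grasp_force: 145.2
```

```bash
python3 -c "
from h import *
st();print(np.round(ctrl.observe()['joints'],2))"
```

```text
t 10.25 tcp [0.6076 0.0025 0.1457] yaw -1.285 tilt [0.    0.001] F [-29.4 -13.3  -8.7] M [-4.52  6.96  3.32] gap 0.0111 g 145.2 j7 -0.841 tq7 -3.6
[-0.3   0.95  0.55  1.49 -0.59  0.87 -0.84]
```

The stop shows clearly (Mz 3.3 N m, grip force up to 145 N). I'll ease off slightly to find the exact seating angle while keeping it seated.

Call:
{"name": "drive_tool", "arguments": {"commands": [[0,0,0,0,0,-0.06],[0,0,0,0,0,-0.06],[0,0,0,0,0,-0.06]]}}

```text
clock: 10.62
tcp_pos: [0.6077, 0.0024, 0.1456]
eef_rot: [0.985, 0.172, 0.0, -0.001]
wrist_force: [-2.3, 5.1, 1.0]
finger_gap: 0.0114
grasp_force: 105.6
```

Run:
```python
from h import *
st()
```

```text
t 10.62 tcp [0.6077 0.0024 0.1456] yaw -1.225 tilt [0.001 0.002] F [-2.3  5.1  1. ] M [1.57 0.29 1.24] gap 0.0114 g 105.6 j7 -0.794 tq7 -1.22
```

Still pressed against the stop at Mz 1.24. Extrapolating, it unloads at yaw ≈ -1.19. A quarter turn back from there is yaw ≈ +0.38, which is -1.605 rad from here.

Call:
{"name": "drive_tool", "arguments": {"commands": [[0,0,0,0,0,-0.16],[0,0,0,0,0,-0.32],[0,0,0,0,0,-0.48],[0,0,0,0,0,-0.64],[0,0,0,0,0,-0.8]]}}

```text
clock: 11.25
tcp_pos: [0.6072, 0.0015, 0.1453]
eef_rot: [0.84, 0.543, -0.0, -0.0]
wrist_force: [-4.6, 1.8, -5.9]
finger_gap: 0.0108
grasp_force: 61.6
```

Call:
{"name": "drive_tool", "arguments": {"commands": [[0,0,0,0,0,-0.16],[0,0,0,0,0,-0.32],[0,0,0,0,0,-0.48],[0,0,0,0,0,-0.64],[0,0,0,0,0,-0.8]]}}

```text
clock: 11.88
tcp_pos: [0.6079, 0.0014, 0.1453]
eef_rot: [0.562, 0.827, 0.0, 0.0]
wrist_force: [1.6, 1.4, -9.7]
finger_gap: 0.0114
grasp_force: 60.8
```

Call:
{"name": "drive_tool", "arguments": {"commands": [[0,0,0,0,0,0],[0,0,0,0,0,0],[0,0,0,0,0,0]]}}

```text
clock: 12.25
tcp_pos: [0.6079, 0.0014, 0.1453]
eef_rot: [0.566, 0.825, 0.0, 0.0]
wrist_force: [3.7, 3.0, -5.7]
finger_gap: 0.0109
grasp_force: 61.7
```

Run:
```python
from h import *
st()
T=ctrl.get_image("top");cv2.imwrite("pics/topf.png",cv2.resize(T["image"][130:265,160:340],(800,600),interpolation=cv2.INTER_CUBIC))
w=ctrl.get_image("wrist")["image"];cv2.imwrite("pics/w5.png",w)
```

```text
t 12.25 tcp [0.6079 0.0014 0.1453] yaw 0.368 tilt [0.001 0.   ] F [ 3.7  3.  -5.7] M [ 0.66 -0.78 -0.01] gap 0.0109 g 61.7 j7 0.395 tq7 0.0
```

View pics/w5.png

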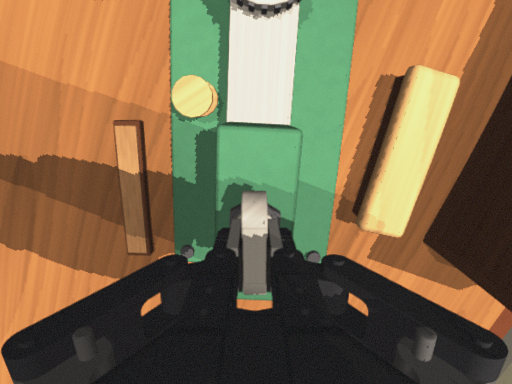

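View pics/topf.png

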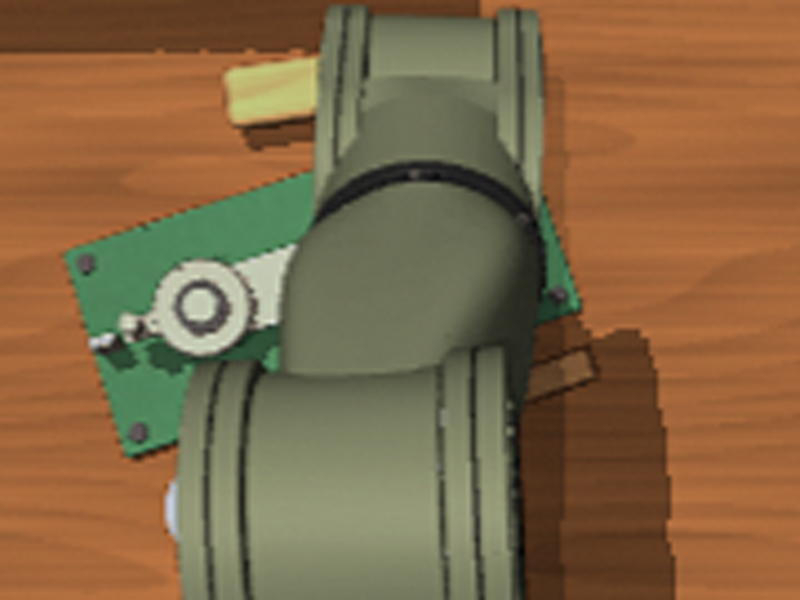

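The wrist picture shows the wing gripped squarely between the pads at px (255,240), with the spool and burnisher undisturbed. The top picture shows the collar peg at crop (132,325), in line with the pointer at (105,342). Yaw is 0.37, about 1.56 rad back from the stop. I'm handing in.

```bash
python3 -c "
from plant import ctrl
print(ctrl.sign_off())"
```

```text
the job is handed in; nothing more can be done
None
```

I handed the job in at about 12.3 s: the collar is locked and released, and the thumbscrew was seated at its stop and backed off about 1.56 rad, with the wing still gripped at about 60 N; the judge returned no verdict.

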